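# Rebuild the disc-spring pack of a paper-roll brake

### The arm

A 6-joint arm with a two-finger parallel gripper is mounted at the origin on the work surface. World frame = base frame: x ahead of the robot, y to its left, z up, the work surface at z = 0. Lengths are in mm, angles in rad, forces in N, time in s.
With the tool pointing down it reaches from about 275 to 750 mm from the base axis. Payload 10.2 kg.
Tool frame: the origin (TCP) lies at the very end of the fingers, on their centre line; the grasp point (between the pads) lies 19 mm behind it; z points along the fingers, y is the line along which they close (so a half turn about z gives the same grasp; the last joint's range is limited). The gripper opens to 85 mm and grips with 20 to 120 N. Pads are 22 mm wide; open, the fingers measure 114 mm over their backs; the gripper's body (76 mm by 85 mm) begins 54 mm behind the grasp point. The pads swing forward as they close: fully open they stand 13 mm farther back than shut.
Start: joints at [-1.331, 0.313, 1.498, -0, 1.331, -0.223], TCP at [234.378, -469.785, 231.294] pointing down, gripper open.
Joint ranges: [-2.94, 2.94], [-0.97, 2.17], [0.19, 2.56], [-1.23, 4.37], [0.02, 3.11], [-2.88, 2.88]. Speed limits (rad/s): [2.39, 2.39, 3.01, 3.14, 3.14, 3.14].

### API

Orientations are given as a unit quaternion [w, x, y, z].
In Python, from rig import ctrl gives the robot as it stands.
- The arm moves only by the shell command python3 -m pendant 'ROWS' [FORCE]. ROWS is JSON, a list that holds one entry, the list of rows, each a list of 5 numbers: the shift along the tool's x, y, z normalised to -1 to 1, where 1 is 200 mm, then the turn about the tool's z normalised to -1 to 1, where 1 is pi rad, then the opening, from 0 (shut) to 1 (fully open). In form: [[[dx, dy, dz, spin, hand], ...]]. A call has 1 to 12 rows; each row is the pose to reach, as a shift and turn from the pose commanded when the call began, along the tool's axes at that moment, turning the shorter way round; what a row does not reach only later rows make up. A row lasts 1/10 s, in which the tool goes at most 50 mm and 8.59 degrees, less where a joint would pass 70% of its speed; a pose out of reach is approached as far as the arm can. A call with a number of a shift or a turn outside -1 to 1 is refused whole. A call with a gripper value outside its range is refused whole. The fingers move at their own pace and stop on an object; FORCE is the grip in N (left out, the last holds). Time passes only in rows, so rows that repeat a pose let the fingers close. It gives the time, the measured TCP pose, the force, the opening and the grip force at its end, in the units of the state.
- ctrl.sense(): the state, without advancing time (a new reading comes with each control period).
- ctrl.capture(name): name is "side" or "top" or "wrist"; returns (picture, depth): 384x512x3 uint8, blue, green, red; 384x512 float32, mm along the optical axis (not along the pixel's ray), 0 where there is no reading.
- ctrl.get_calibration(name): a dict with "K" (3x3 intrinsics, pixels), "origin" and "rotation" of the camera in the world. Camera axes: x right, y down, z forward; pixel columns grow to the right and rows downward; lengths in mm; the calibration is good to about 2 mm. A picture is of the moment at which its call begins: read the wrist's pose just before it. get_calibration takes no time and is no camera call; for the wrist camera it gives the pose at the moment of the call.
- ctrl.finish_job(): hands the job in; it is judged then, once.
The state is a dict: "time_s": time; "joints": joint angles; "dq": joint speeds; "tau": joint torques, N m; "eef_pos": TCP position; "ee_rot": TCP orientation; "force": force on the tool from outside, world axes, zero at the start; "wrist_torque": the same for the moment, N m; "grip_width": opening from 0.0 (shut) to 1.0 (fully open); "grip_force": force on a finger pad.
Only numpy, scipy, OpenCV 4.12 (cv2) and the standard library are available. Lean on these libraries where they do the work, as an engineer would, in place of code of your own. Each camera call takes 0.05 s, during which the arm holds its last target. There are 200 camera calls.

### The job

The drag brake of the paper-roll stand is being put back together: one disc spring is already on the shaft, its hollow wide side against the brake flange. Take the two disc springs standing in the slotted wooden rack and slide them on to the shaft so that the cones alternate - the next one narrow end to narrow end, the last one wide rim to wide rim - each pushed snug against the one before and left hanging free on the shaft. Leave the flat ring in its slot and do not disturb the hand nut, the stamp or the jar that lie about.

Things in the scene. Friction and masses are not known exactly. Their poses are not given: they have to be found in the camera images.
- stand: fixed paper-roll stand: grey base and two uprights with a kraft-paper roll, and a level brake shaft sticking out of one end. Origin on the bench, straight below the middle of the brake flange's face. The shaft sticks out along its -y; z is up. Near upright at y 40 to 54, 155 high; roll at y 100 to 370, 192 high.
- shaft_face (a point): centre of the outer face of the brake flange (a disc of diameter 76 around the shaft), on the shaft's axis, 130 above the bench; its axes are the stand's. The springs stack from this face outwards, along its -y.
- shaft_tip (a point): centre of the free end of the level shaft, 105 from the flange face, 130 above the bench. The shaft's diameter is 29; its last 12 mm taper to 18 at the tip. A disc hung on it rests 2.5 mm below centre.
- spring_0: steel disc spring, a shallow cone: outside diameter 66, hole 34, height 13.5, 160 g. Hollow wide end with a rim 8.6 wide along the axis; narrow 40 mm face, the crown, at the other end. Origin on its axis, midway between the end faces. Its x axis points out of the narrow crown end. This one is already on the shaft, loose: hollow end against the flange, crown outwards.
- spring_1: steel disc spring, a shallow cone: outside diameter 66, hole 34, height 13.5, 160 g. Hollow wide end with a rim 8.6 wide along the axis; narrow 40 mm face, the crown, at the other end. Origin on its axis, midway between the end faces. Its x axis points out of the narrow crown end. Starts on edge in a slot of the rack, centre 49 above the bench. All rims are equally wide, so fingers overhanging the leading edge of the rim meet the neighbour when rim goes to rim.
- spring_2: steel disc spring, a shallow cone: outside diameter 66, hole 34, height 13.5, 160 g. Hollow wide end with a rim 8.6 wide along the axis; narrow 40 mm face, the crown, at the other end. Origin on its axis, midway between the end faces. Its x axis points out of the narrow crown end. Starts on edge in another slot of the rack, centre 49 above the bench; identical to spring_1 and interchangeable with it.
- spring_0_crown (a point): centre of the narrow (crown) end face of spring_0
- spring_1_crown (a point): centre of the narrow (crown) end face of spring_1
- spring_2_crown (a point): centre of the narrow (crown) end face of spring_2
- rack: fixed beech block 180 long (its x) by 44 wide (its y) by 38 high with four open slots across it, 15 wide and 22 deep, at x = -67.5, -22.5, 22.5 and 67.5. Discs stand upright in the slots, sticking out 11 beyond the block on both sides and 44 above it, their axes along the rack's x. Origin under its centre, on the bench.
- flat_ring: bystander, loose on the bench, to be left where it is: flat steel ring in a slot of the rack, outside diameter 66, hole 34, 12 thick, without a cone. Origin at its centre; x is its axis.
- star_nut: bystander, loose on the bench, to be left where it is: black five-lobed hand nut, 76 across, 30 high. Origin under its centre.
- stamp_0: bystander, loose on the bench, to be left where it is: wooden rubber stamp 55 x 75 x 58 high. Origin under its centre.
- ink_jar: bystander, loose on the bench, to be left where it is: brown jar, diameter 68, 75 high. Origin under its centre.
Things that resemble listed ones, but are neither listed nor needed, are in the scene too. Leave any blue or purple look-alike of the spring_1 alone.

How it is judged (in metres and radians):
On the way:
1. one spring from the rack is on the shaft, narrow end against the narrow end of the spring already there (((y of spring_1 in the frame of shaft_face between -0.02325 and -0.01725 m and y of spring_1_crown in the frame of shaft_face between -0.0165 and -0.0105 m and x of spring_1 in the frame of shaft_face between -0.005 and 0.005 m and z of spring_1 in the frame of shaft_face between -0.006 and 0.004 m and angle between the x axis of spring_1 and the y axis of stand, either way round below 0.12 rad) or (y of spring_2 in the frame of shaft_face between -0.02325 and -0.01725 m and y of spring_2_crown in the frame of shaft_face between -0.0165 and -0.0105 m and x of spring_2 in the frame of shaft_face between -0.005 and 0.005 m and z of spring_2 in the frame of shaft_face between -0.006 and 0.004 m and angle between the x axis of spring_2 and the y axis of stand, either way round below 0.12 rad))), for 0.2 s.
At the end, for the whole second after the job is handed in: Three springs hang still in series on the shaft, end faces at 0, 13.5, 27, 40.5 mm from the flange: hollow end in, crown in, hollow end in. Each within 3 mm along the shaft (outermost 4), 5 mm sideways, 6 below to 4 above its axis, and 0.12 rad; flat ring, nut, stamp and jar not moved (y of spring_0 in the frame of shaft_face between -0.00975 and -0.00375 m and y of spring_0_crown in the frame of shaft_face between -0.0165 and -0.0105 m and x of spring_0 in the frame of shaft_face between -0.005 and 0.005 m and z of spring_0 in the frame of shaft_face between -0.006 and 0.004 m and angle between the x axis of spring_0 and the y axis of stand, either way round below 0.12 rad and linear speed of each of spring_0, spring_1, spring_2 below 0.02 m/s and ((y of spring_1 in the frame of shaft_face between -0.02325 and -0.01725 m and y of spring_1_crown in the frame of shaft_face between -0.0165 and -0.0105 m and x of spring_1 in the frame of shaft_face between -0.005 and 0.005 m and z of spring_1 in the frame of shaft_face between -0.006 and 0.004 m and angle between the x axis of each of spring_1, spring_2 and the y axis of stand, either way round below 0.12 rad and y of spring_2 in the frame of shaft_face between -0.03775 and -0.02975 m and y of spring_2_crown in the frame of shaft_face between -0.0445 and -0.0365 m and x of spring_2 in the frame of shaft_face between -0.005 and 0.005 m and z of spring_2 in the frame of shaft_face between -0.006 and 0.004 m) or (y of spring_2 in the frame of shaft_face between -0.02325 and -0.01725 m and y of spring_2_crown in the frame of shaft_face between -0.0165 and -0.0105 m and x of spring_2 in the frame of shaft_face between -0.005 and 0.005 m and z of spring_2 in the frame of shaft_face between -0.006 and 0.004 m and angle between the x axis of each of spring_2, spring_1 and the y axis of stand, either way round below 0.12 rad and y of spring_1 in the frame of shaft_face between -0.03775 and -0.02975 m and y of spring_1_crown in the frame of shaft_face between -0.0445 and -0.0365 m and x of spring_1 in the frame of shaft_face between -0.005 and 0.005 m and z of spring_1 in the frame of shaft_face between -0.006 and 0.004 m))); the robot touches nothing.
It fails at once if the flat ring, the hand nut, the stamp or the jar is moved more than 30 mm (distance of any of flat_ring, star_nut, stamp_0, ink_jar from where it was at the start of the episode above 0.03 m).
It also fails if it takes over 51 s, if anything falls off the work surface, if the arm or the gripper's body presses on something with over 40 N, if the wrist force passes 120 N, or if a joint passes its speed limit or range.

## Working session

There is one attempt and no reset: what is moved stays moved. The work goes in short steps, Python scripts to look and compute and a shell command to move; the robot and the scene stay as the last step left them, time stands still between calls to the robot, and variables do not carry over. Pictures are saved under pics/ and viewed, at most 12 in all, crops included, and the job is handed in when it is done.

```bash
ls; mkdir -p pics; python3 - <<'E'
from rig import ctrl
import cv2,numpy as np
s=ctrl.sense();print(s)
for n in("top","side"):
    im,d=ctrl.capture(n);cv2.imwrite(f"pics/{n}0.png",im);np.save(f"{n}0.npy",d)
    c=ctrl.get_calibration(n);print(n,c)
E
```

```text
pics
{'time_s': 0.0, 'joints': array([-1.33140341e+00,  3.13487150e-01,  1.49843485e+00,  1.79572907e-05,
        1.33098778e+00, -2.23389554e-01]), 'dq': array([ 0.00127251, -0.00057985,  0.00076845, -0.00143577,  0.0003394 ,
       -0.00216245]), 'tau': array([ 3.34815013e-04, -4.12267613e+01, -2.59744012e+01, -1.80356988e-04,
        4.08674794e-03,  1.43564034e-05]), 'eef_pos': array([ 234.31786996, -469.52807761,  230.71690423]), 'ee_rot': array([-6.58611050e-04,  9.73348562e-01,  2.29329770e-01,  3.45047265e-06]), 'force': array([0.19830214, 0.07826013, 0.09531271]), 'wrist_torque': array([ 0.03134361, -0.01703399, -0.00160857]), 'grip_force': 0.0, 'grip_width': 1.0009013016037362}
top {'K': array([[496.79975324,   0.        , 247.72324127],
       [  0.        , 496.79975324, 196.60275337],
       [  0.        ,   0.        ,   1.        ]]), 'origin': array([ 373.95593468, -111.74181508, 1185.28252639]), 'rotation': array([-0.05465648,  0.70559292, -0.70347813,  0.06534381])}
side {'K': array([[414.58590571,   0.        , 254.34336116],
       [  0.        , 414.58590571, 184.80304232],
       [  0.        ,   0.        ,   1.        ]]), 'origin': array([ 458.79216874, -860.32462416,  507.83685932]), 'rotation': array([-0.50255593,  0.86288642, -0.04510243,  0.02881551])}
```

View pics/top0.png

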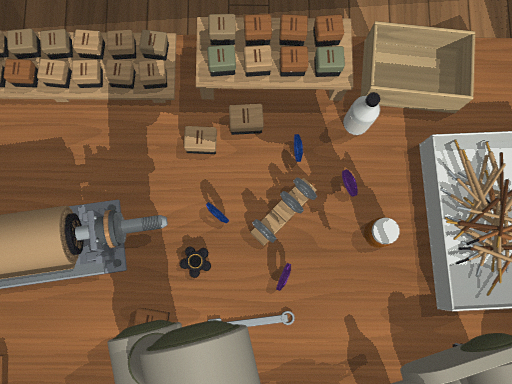

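View pics/side0.png

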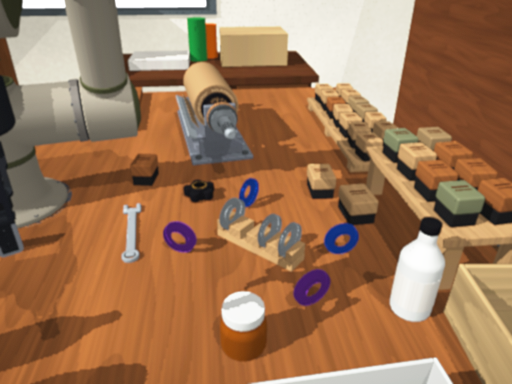

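The top view shows the shaft pointing right, with its tip at about (165,222). The rack runs from (260,238) to (308,185), with grey discs near (262,230), (291,200) and (305,188). The blue and purple rings are loose decoys. The nut is at (195,262) and the jar at (384,232).

```bash
cat > h.py <<'E'
import numpy as np,cv2
from scipy.spatial.transform import Rotation as R
def rot(q): q=np.asarray(q,float); return R.from_quat([q[1],q[2],q[3],q[0]]).as_matrix() if q.ndim==1 else q
def cloud(d,c):
    K=c["K"];v,u=np.mgrid[:d.shape[0],:d.shape[1]]
    p=np.stack([(u-K[0,2])/K[0,0]*d,(v-K[1,2])/K[1,1]*d,d],-1)
    return p@rot(c["rotation"]).T+c["origin"]
def proj(p,c):
    q=(np.asarray(p)-c["origin"])@rot(c["rotation"]); q=q@c["K"].T; return q[...,:2]/q[...,2:]
E
python3 - <<'E'
from rig import ctrl
from h import *
c=ctrl.get_calibration("top");d=np.load("top0.npy");P=cloud(d,c);im=cv2.imread("pics/top0.png")
def show(n,m):
    q=P[m];print(n,len(q),q.mean(0).round(1),q.min(0).round(),q.max(0).round());return q
reg=np.zeros(d.shape,bool);reg[170:250,240:325]=1
hsv=cv2.cvtColor(im,cv2.COLOR_BGR2HSV)
z=P[...,2]
g=reg&(hsv[...,1]<90)&(z>45)
n,l,st,ce=cv2.connectedComponentsWithStats(g.astype(np.uint8))
for i in range(1,n):
    if st[i,4]>5:
        q=show(f"disc{i} {ce[i].round()}",l==i)
        w,v=np.linalg.eigh(np.cov(q[:,:2].T));print("  dir",v[:,1].round(3),"sd",np.sqrt(w).round(1))
rk=show("rack",reg&(z>25)&(z<42)&(hsv[...,1]>90))
r=cv2.minAreaRect(rk[:,:2].astype(np.float32));print(r)
s=np.zeros(d.shape,bool);s[200:250,115:170]=1
for nm,lo,hi in(("shafttop",138,150),("spring/flange",152,175)):
    q=show(nm,s&(z>lo)&(z<hi))
# shaft ridge per column
for u in range(112,168,3):
    k=s[:,u]&(z[:,u]>100)
    if k.any():
        q=P[k,u];print(u,len(q),q.mean(0).round(1),q[:,2].max().round(1))
for nm in("top","side"):
    i2=cv2.imread(f"pics/{nm}0.png")
    cr=i2[170:250,240:330] if nm=="top" else i2[185:275,210:310]
    cr=cv2.resize(cr,(480,430),interpolation=cv2.INTER_CUBIC);
    a=cr if nm=="top" else np.hstack([a,cr])
cv2.imwrite("pics/crop0.png",cv2.resize(a,(800,400)))
E
```

```text
disc1 [306. 187.] 158 [ 588.1 -261.4   65.9] [ 569. -286.   45.] [ 614. -242.   84.]
  dir [0.691 0.723] sd [ 4.  15.1]
disc3 [292. 201.] 147 [ 556.1 -229.7   65.5] [ 537. -256.   46.] [ 582. -211.   79.]
  dir [0.696 0.718] sd [ 4.  14.8]
disc5 [264. 229.] 115 [ 492.3 -166.1   63.4] [ 475. -191.   46.] [ 517. -139.   81.]
  dir [0.688 0.725] sd [ 4.1 13.8]
rack 733 [ 531.6 -205.8   38.2] [ 460. -288.   27.] [ 617. -137.   42.]
((540.3847045898438, -210.32025146484375), (48.960140228271484, 180.25289916992188), 46.08738327026367)
shafttop 603 [492.9 102.7 143.6] [451.  47. 138.] [513. 153. 150.]
spring/flange 22 [473.9 147.  155.3] [457. 145. 152.] [494. 149. 159.]
115 37 [477.1 135.2 204.9] 1185.3
118 34 [484.7 146.3 135.9] 149.8
121 29 [486.5 142.2 127. ] 145.6
124 21 [481.4 134.9 130.1] 148.9
127 14 [480.8 108.8 218.5] 1185.3
130 14 [481.9 103.4 216.5] 1185.3
133 13 [491.3 113.7 142. ] 146.1
136 14 [492.4 107.4 142.4] 149.7
139 14 [484.1  86.  216.4] 1185.3
142 14 [494.5  94.9 142.5] 148.9
145 15 [486.5  75.3 211.9] 1185.3
148 14 [488.9  68.5 217.4] 1185.3
151 15 [488.6  63.6 211.8] 1185.3
154 13 [497.7  69.7 143.4] 147.7
157 14 [498.8  63.5 143. ] 147.9
160 15 [482.3  35.  280. ] 1185.3
163 11 [500.3  51.4 139.7] 143.4
166 9 [501.2  46.2 132.4] 137.6
```

View pics/crop0.png

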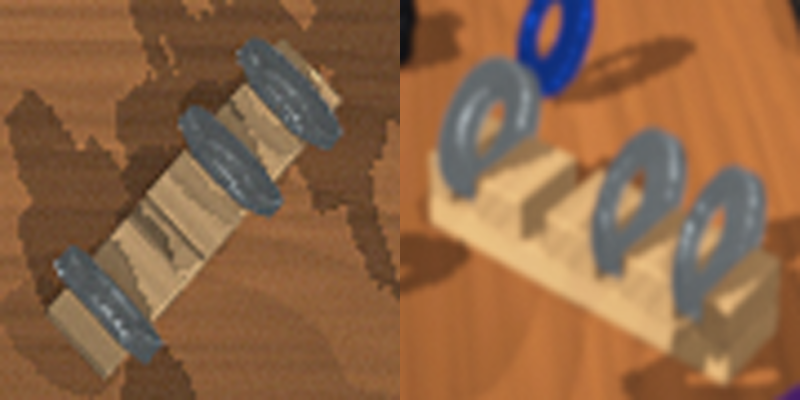

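The crop shows three grey discs. The one at top-view pixel (264,229) has straight parallel edges, so it is probably the flat ring. The ones at (292,201) and (306,187) look coned, so they are probably the springs. I'll confirm this from the wrist camera above the rack.

```bash
python3 -m pendant '[[[0.97,-0.24,-0.17,0,1],[0.97,-0.24,-0.17,0,1],[0.97,-0.24,-0.17,0,1],[0.97,-0.24,-0.17,0,1],[0.97,-0.24,-0.17,0,1]]]'; python3 -m pendant '[[[0.97,-0.24,-0.17,0.39,1],[0.97,-0.24,-0.17,0.39,1],[0.97,-0.24,-0.17,0.39,1],[0.97,-0.24,-0.17,0.39,1],[0.97,-0.24,-0.17,0.39,1],[0.97,-0.24,-0.17,0.39,1],[0.97,-0.24,-0.17,0.39,1],[0.97,-0.24,-0.17,0.39,1],[0.97,-0.24,-0.17,0.39,1],[0.97,-0.24,-0.17,0.39,1]]]'
python3 - <<'E'
from rig import ctrl
from h import *
s=ctrl.sense();print(s["eef_pos"],s["ee_rot"],s["joints"])
c=ctrl.get_calibration("wrist");im,d=ctrl.capture("wrist");print(c)
np.savez("w1.npz",d=d,K=c["K"],origin=c["origin"],rotation=c["rotation"]);cv2.imwrite("pics/w1.png",im)
print(proj([[540,-210,38],[588,-261,82],[556,-230,82],[492,-166,82]],c).round())
E
```

```text
time_s: 0.6
eef_pos: [389.8, -336.9, 266.2]
ee_rot: [0.0, 0.973, 0.232, 0.001]
force: [-0.2, -0.4, -0.3]
grip_width: 0.997
grip_force: 0.0
time_s: 1.6
eef_pos: [538.4, -211.1, 298.8]
ee_rot: [-0.0, 0.928, -0.373, -0.0]
force: [-0.2, 0.1, -0.6]
grip_width: 0.997
grip_force: 0.0
[ 538.40624396 -211.13193061  298.7969426 ] [-8.39223844e-06  9.28011355e-01 -3.72551606e-01 -4.74883267e-04] [-5.76118313e-01  3.99438555e-01  1.20299135e+00 -1.67047979e-04
  1.54009787e+00  1.75819741e+00]
{'K': array([[294.76501181,   0.        , 253.16387862],
       [  0.        , 294.76501181, 191.15120194],
       [  0.        ,   0.        ,   1.        ]]), 'origin': array([ 592.39141915, -263.07107477,  442.0307575 ]), 'rotation': array([-0.05848521, -0.38794802,  0.90944483,  0.13778939])}
[[252. 156.]
 [255. 104.]
 [254. 142.]
 [253. 212.]]
```

View pics/w1.png

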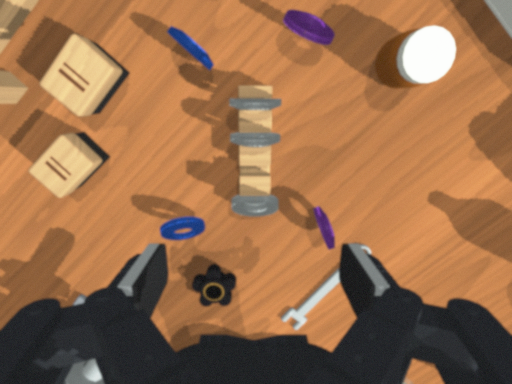

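The wrist view shows the rack vertical in the image. Discs are at (255,104), (255,139) and (254,206), the black nut is at (214,287) and the jar is at (425,55). Next I'll use depth profiles to find the crown directions.

```bash
cat > prof.py <<'E'
from h import *
import sys
c=dict(np.load(sys.argv[1]));P=cloud(c["d"],c)
im=cv2.imread(sys.argv[2]);hsv=cv2.cvtColor(im,cv2.COLOR_BGR2HSV)
m=(c["d"]>0)
q=P[m];near=(np.hypot(q[:,0]-540,q[:,1]+210)<130)
# rack frame from long faces of block top
k=near&(abs(q[:,2]-38)<4)&(hsv[m][:,1]>80)
r=cv2.minAreaRect(q[k][:,:2].astype(np.float32));print(r)
b=cv2.boxPoints(r);e=[b[1]-b[0],b[2]-b[1]];a=max(e,key=np.linalg.norm);a/=np.linalg.norm(a);a=a if a[0]>0 else -a
print("axis",a,"yaw",np.degrees(np.arctan2(a[1],a[0])))
o=np.array(r[0]);l=np.array([-a[1],a[0]])
X=(q[:,:2]-o)@a;Y=(q[:,:2]-o)@l;Z=q[:,2]
for x0 in(-67.5,-22.5,22.5,67.5):
    w=(abs(X-x0)<14)&(Z>45)&(abs(Y)<45)
    if w.sum()<20: print(x0,"empty");continue
    print("slot",x0,"n",w.sum(),"Y range",np.percentile(Y[w],[1,99]).round(1),"X",np.percentile(X[w],[1,99]).round(1),"Zmax",np.percentile(Z[w],98).round(1))
    for band in((-5,5),(-14,-6),(6,14),(-30,-22),(22,30)):
        v=w&(Y>band[0])&(Y<band[1]);j=np.argsort(-Z[v])
        print("  ",band," ".join(f"{x:.0f}/{z:.0f}" for x,z in list(zip(X[v][j],Z[v][j]))[:40:2]))
E
python3 prof.py w1.npz pics/w1.png
```

```text
((537.6687622070312, -233.95504760742188), (109.60157012939453, 227.52658081054688), 57.81769943237305)
axis [ 0.8463578  -0.53261477] yaw -32.182297
slot -67.5 n 223 Y range [-1.8 44.8] X [-81.4 -67.8] Zmax 81.5
   (-5, 5) -81/50 -81/48
   (-14, -6) 
   (6, 14) 
   (-30, -22) 
   (22, 30) -71/68 -72/67 -80/67 -78/67 -75/67 -72/67 -72/67 -75/67 -71/66 -71/66 -74/66 -72/66 -77/66 -79/66 -75/66 -73/66 -71/65 -78/65 -79/65 -79/65
slot -22.5 n 9166 Y range [-44.8 -19.1] X [-33.9  -8.7] Zmax 386.5
   (-5, 5) 
   (-14, -6) 
   (6, 14) 
   (-30, -22) -9/379 -10/378 -9/378 -12/378 -14/378 -11/378 -10/377 -9/377 -9/377 -14/377 -14/377 -13/377 -16/377 -13/377 -9/377 -18/377 -12/377 -14/376 -9/376 -14/376
   (22, 30) 
slot 22.5 n 2808 Y range [ 1.  44.9] X [ 8.5 18.1] Zmax 395.5
   (-5, 5) 17/80 17/77 16/76 16/75 15/75 14/72 14/70 14/69 13/68 12/66 13/65 10/65 10/63 10/62 9/62 12/61 10/59 9/56
   (-14, -6) 14/69 13/62
   (6, 14) 17/77 18/76 17/76 18/75 16/71 16/70 15/70 13/68 12/68 14/67 13/67 10/67 10/67 9/66 9/66 10/66 10/66 9/66 10/66 14/65
   (-30, -22) 
   (22, 30) 10/397 10/396 10/396 10/396 10/396 11/396 10/396 10/396 10/396 9/396 9/396 9/396 10/396 10/396 9/395 10/395 9/395 10/395 10/395 10/395
slot 67.5 n 265 Y range [-23.6  29.2] X [53.7 66.8] Zmax 77.7
   (-5, 5) 62/79 63/78 62/78 63/78 61/77 61/75 60/75 62/74 61/74 59/73 60/73 60/72 59/71 60/71 59/69 58/69 58/68 58/67 57/67 58/67
   (-14, -6) 60/76 60/76 59/75 59/73 59/72 58/71 58/70 58/69 57/67 57/65 56/65 56/65 55/63 54/62 55/61 54/59 54/55
   (6, 14) 63/78 64/77 62/76 64/75 62/74 63/74 63/72 62/71 62/70 60/70 62/69 60/69 56/68 59/67 55/67 61/66 54/66 58/66 57/66 59/66
   (-30, -22) 57/62 56/55
   (22, 30) 66/69 67/65 67/62 68/58 66/55 54/47
```

```bash
sed -i 's/^m=.*/m=np.zeros(c["d"].shape,bool);m[80:222,222:288]=1;m\&=c["d"]>0/; s/&(hsv\[m\]\[:,1\]>80)//' prof.py; sed -i 's/near=.*/near=q[:,2]<100/' prof.py; python3 prof.py w1.npz pics/w1.png
```

```text
((538.5673217773438, -214.70887756347656), (64.63034057617188, 178.8339080810547), 46.20234680175781)
axis [ 0.72178864 -0.6921135 ] yaw -43.79765
slot -67.5 n 476 Y range [-32.6  31.1] X [-74.2 -62. ] Zmax 80.7
   (-5, 5) -73/83 -73/82 -74/81 -74/80 -74/78 -74/77 -74/77 -73/76 -73/76 -73/75 -74/74 -73/72 -74/71 -74/71 -73/68 -63/68 -73/68 -73/68 -62/67 -72/67
   (-14, -6) -73/83 -73/79 -74/78 -74/77 -73/76 -74/74 -74/74 -73/71 -73/71 -74/71 -71/67 -62/67 -74/67 -74/66 -74/66 -65/66 -73/65 -73/65 -70/65 -70/64
   (6, 14) -73/82 -73/79 -73/78 -74/78 -73/75 -73/75 -74/74 -73/72 -73/72 -74/71 -73/68 -71/67 -74/67 -74/66 -62/66 -73/66 -66/65 -64/65 -70/65 -72/65
   (-30, -22) -74/71 -74/67 -74/67 -73/64 -74/63 -74/62 -74/59 -74/58 -74/58 -74/55 -74/55 -74/54 -73/52 -74/51 -74/50 -74/47 -74/47
   (22, 30) -74/71 -73/68 -74/67 -73/64 -74/63 -74/63 -73/60 -74/59 -74/58 -73/56 -74/56 -74/55 -73/52 -73/52 -74/51 -73/49 -73/48 -74/47
-22.5 empty
slot 22.5 n 298 Y range [-32.9  32.9] X [15.4 28.9] Zmax 77.0
   (-5, 5) 28/77 27/76 27/76 27/75 26/72 26/71 25/70 25/70 21/68 19/68 23/68 21/67 16/67
[... 223 characters left out ...]
25/70 25/69 25/67 19/66 21/66 21/66 25/65 24/65 16/65 21/64 16/64 20/64 20/64 21/64
   (-30, -22) 28/62 17/54 16/49 17/47 18/46
   (22, 30) 29/69 19/60 17/52 19/51 17/47
slot 67.5 n 366 Y range [-32.9  25.4] X [60.4 73.3] Zmax 77.4
   (-5, 5) 73/79 73/78 73/78 73/77 72/76 72/75 72/74 72/74 71/73 71/73 71/72 70/71 71/70 70/70 70/69 60/69 60/69 64/68 60/68 63/68
   (-14, -6) 73/77 73/76 73/76 72/75 72/73 71/72 71/72 71/70 70/69 71/68 70/67 60/66 65/66 66/66 67/66 64/65 63/65 64/65 64/65 61/65
   (6, 14) 73/77 73/77 73/75 73/75 72/74 72/72 72/72 71/71 71/70 60/69 70/69 71/67 70/66 69/66 67/66 62/66 64/65 63/65 70/65 64/65
   (-30, -22) 73/67 73/62 73/58 63/48
   (22, 30) 73/68 73/62 73/58 62/49
```

```bash
python3 - <<'E'
from h import *
c=dict(np.load("w1.npz"));P=cloud(c["d"],c)
a=np.array([.7218,-.6921]);o=np.array([538.6,-214.7])
for r0,r1 in((94,114),(128,148),(188,220)):
    print(" ".join(f"{r}:{c['d'][r,254]:.0f},{(P[r,254,:2]-o)@a:.0f}/{P[r,254,2]:.0f}" for r in range(r0,r1)))
im=cv2.imread("pics/w1.png")[85:225,215:295]
cv2.imwrite("pics/crop1.png",cv2.resize(im,None,fx=4.2,fy=4.2,interpolation=cv2.INTER_CUBIC))
E
```

```text
94:384,80/38 95:384,78/38 96:383,77/39 97:385,76/38 98:405,75/18 99:347,73/78 100:350,72/75 101:353,71/73 102:356,70/70 103:359,69/67 104:360,67/67 105:361,66/66 106:360,65/67 107:361,64/67 108:359,63/69 109:361,62/68 110:360,60/69 111:390,58/38 112:390,57/38 113:389,56/39
128:397,36/38 129:395,35/40 130:396,34/40 131:397,32/38 132:398,31/39 133:419,27/17 134:420,26/17 135:420,24/17 136:421,23/17 137:421,22/17 138:363,27/76 139:368,26/71 140:372,24/67 141:373,23/67 142:372,21/68 143:374,20/66 144:374,19/68 145:375,17/67 146:375,16/67 147:403,11/39
188:421,-48/39 189:420,-49/40 190:422,-51/38 191:421,-52/40 192:421,-53/40 193:424,-56/38 194:424,-57/38 195:423,-58/40 196:447,-67/17 197:447,-68/18 198:449,-71/16 199:448,-72/17 200:449,-74/17 201:446,-74/21 202:442,-74/25 203:437,-74/30 204:400,-63/65 205:400,-64/66 206:400,-65/66 207:402,-67/64 208:400,-68/67 209:401,-70/66 210:399,-70/68 211:401,-72/67 212:402,-74/66 213:397,-73/72 214:395,-74/74 215:392,-74/77 216:387,-74/82 217:474,-108/1 218:474,-109/2 219:476,-111/1
```

View pics/crop1.png

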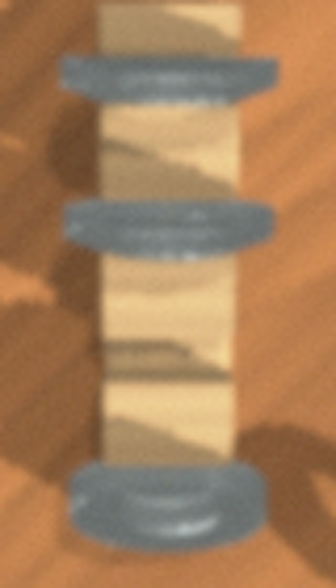

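The two springs are at wrist pixels (255,104) and (255,139), in rack slots +67.5 and +22.5. Both silhouettes are wide at the top and narrow toward the image bottom, so both crowns face the rack's −x. The disc at (254,206) is a straight-sided block silhouette without a cone, so it is the flat ring and stays. I'm taking the slot +22.5 spring first, with the tool x toward its crown.

```bash
python3 -m pendant '[[[0.148,0.012,0.2,-0.5,1],[0.148,0.012,0.4,-0.5,1],[0.148,0.012,0.6,-0.5,1],[0.148,0.012,0.74,-0.5,1],[0.148,0.012,0.74,-0.5,1],[0.148,0.012,0.74,-0.5,1],[0.148,0.012,0.74,-0.5,1],[0.148,0.012,0.74,-0.5,1],[0.148,0.012,0.74,-0.5,1],[0.148,0.012,0.74,-0.5,1],[0.148,0.012,0.74,-0.5,1],[0.148,0.012,0.74,-0.5,1]]]'; python3 -m pendant '[[[0,0,0.1,-0.5,1],[0,0,0.1,-0.5,1],[0,0,0.1,-0.5,1],[0,0,0.1,-0.5,1],[0,0,0.1,-0.5,1],[0,0,0.1,-0.5,1],[0,0,0.1,-0.5,1],[0,0,0.1,-0.5,1],[0,0,0.1,-0.5,1],[0,0,0.1,-0.5,1],[0,0,0.1,-0.5,1],[0,0,0.1,-0.5,1]]]'
python3 - <<'E'
from rig import ctrl
from h import *
s=ctrl.sense();print(s["eef_pos"],s["ee_rot"],s["joints"])
psi=2*np.arctan2(s["ee_rot"][2],s["ee_rot"][1]);print(np.degrees(psi))
x=np.array([np.cos(psi),np.sin(psi)]);y=np.array([np.sin(psi),-np.cos(psi)])
d=np.array([558.1,-233.4])-s["eef_pos"][:2];print((d@x)/200,(d@y)/200)
E
```

```text
time_s: 2.85
eef_pos: [558.3, -233.1, 151.1]
ee_rot: [-0.0, 0.919, 0.394, -0.0]
force: [0.3, 0.3, 0.5]
grip_width: 0.994
grip_force: 0.0
time_s: 4.05
eef_pos: [558.3, -233.0, 131.2]
ee_rot: [-0.0, 0.372, 0.928, 0.0]
force: [-0.3, 0.3, 0.4]
grip_width: 1.001
grip_force: 0.0
[ 558.32625668 -232.96883176  131.16317364] [-1.34799147e-04  3.72186631e-01  9.28157903e-01  1.22953938e-05] [-5.88726949e-01  5.75288654e-01  1.37390299e+00 -3.38308639e-05
  1.19266990e+00 -1.39678319e+00]
136.2989278722757
-0.0006715958431344745 -0.0023401736009501604
```

```bash
python3 -m pendant '[[[0,0,0.2,0,1],[0,0,0.4,0,1],[0,0,0.535,0,1],[0,0,0.535,0,0.6],[0,0,0.535,0,0.6],[0,0,0.535,0,0.6],[0,0,0.535,0,0.6],[0,0,0.535,0,0.6],[0,0,0.535,0,0.6],[0,0,0.535,0,0.6]]]' 60; python3 - <<'E'
from rig import ctrl
s=ctrl.sense();print(s["eef_pos"],s["wrist_torque"])
E
```

```text
time_s: 5.05
eef_pos: [558.6, -232.9, 24.6]
ee_rot: [0.0, 0.372, 0.928, -0.0]
force: [0.1, 0.0, -1.3]
grip_width: 0.755
grip_force: 66.6
[ 558.63290489 -232.94753838   24.63525864] [0.13094042 0.12778591 0.00575559]
```

```bash
python3 -m pendant '[[[0,0,-0.2,0,0.6],[0,0,-0.45,0,0.6],[0,0,-0.7,0,0.6],[0.2,0.13,-0.88,0.05,0.6],[0.4,0.26,-0.88,0.1,0.6],[0.6,0.39,-0.88,0.15,0.6],[0.793,0.51,-0.88,0.212,0.6],[0.793,0.51,-0.88,0.212,0.6],[0.793,0.51,-0.88,0.212,0.6],[0.793,0.51,-0.88,0.212,0.6]]]'; python3 - <<'E'
from rig import ctrl
from h import *
s=ctrl.sense();print(s["eef_pos"],s["ee_rot"],s["joints"])
c=ctrl.get_calibration("wrist");im,d=ctrl.capture("wrist")
np.savez("w2.npz",d=d,K=c["K"],origin=c["origin"],rotation=c["rotation"]);cv2.imwrite("pics/w2.png",im)
print(proj([[501,45,130],[487,149,130]],c).round())
E
```

```text
time_s: 6.05
eef_pos: [514.5, -50.1, 200.5]
ee_rot: [0.0, 0.654, 0.756, 0.0]
force: [-0.3, -0.4, -2.2]
grip_width: 0.753
grip_force: 68.8
[514.52951635 -50.13262532 200.45030006] [4.27630526e-04 6.54362948e-01 7.56180499e-01 4.77892494e-05] [-3.23916147e-01  3.20939765e-01  1.56979876e+00 -2.48981938e-04
  1.25002662e+00 -4.67954203e-01]
[[ 254.   68.]
 [ 256. -131.]]
```

View pics/w2.png

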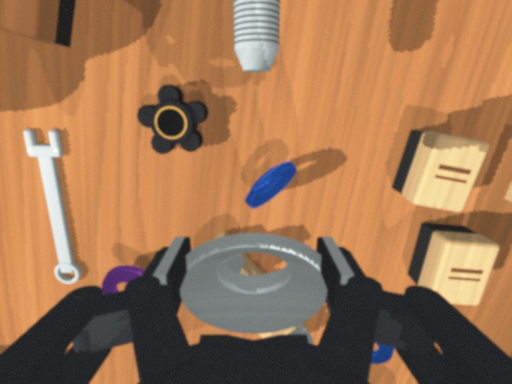

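The wrist view shows the spring held at (255,283) with its crown facing up the image, toward the stand. The shaft tip is at (258,70), with shaft edges at about columns 234–280. I'll compute the shaft and disc midlines.

```bash
cat > shaft.py <<'E'
from h import *
import sys
from rig import ctrl
def ray(u,v,c,z):
    d=rot(c["rotation"])@np.linalg.inv(c["K"])@[u,v,1.]; t=(z-c["origin"][2])/d[2]; return c["origin"]+t*d
def run(npz,png,tcp,psi,rows,zoff=24.4):
    c=dict(np.load(npz));im=cv2.imread(png);hsv=cv2.cvtColor(im,cv2.COLOR_BGR2HSV)
    m=(hsv[...,1]<70)&(hsv[...,2]>60)
    x=np.array([np.cos(psi),np.sin(psi)]);y=np.array([np.sin(psi),-np.cos(psi)])
    M=[]
    for r in rows:
        k=np.where(m[r,200:310])[0]+200
        if len(k)<15: continue
        A,B=ray(k[0]-.5,r,c,132),ray(k[-1]+.5,r,c,132);M.append([*((A+B)/2)[:2],np.linalg.norm(A-B)])
    M=np.array(M);print("width",M[:,2].round(1)[::4])
    f=np.polyfit(M[:,1],M[:,0],1);print("axis dx/dy",f[0],"psi of +y:",np.degrees(np.arctan2(1,f[0])))
    n=M[:,:2].mean(0)-tcp[:2];print("mean pt",M[:,:2].mean(0),"rel tool x,y",n@x,n@y)
    return c,im,m,f
if __name__=="__main__":
    s=ctrl.sense();psi=2*np.arctan2(s["ee_rot"][2],s["ee_rot"][1]);print("psi",np.degrees(psi),s["eef_pos"])
    c,im,m,f=run("w2.npz","pics/w2.png",s["eef_pos"],psi,range(2,38))
    col=m[:,257];e=np.where(~col[:120])[0];tip=e[e>40][0]-.5;T=ray(257,tip,c,132);print("tip row",tip,T, "face est",T[:2]+105*np.array([f[0],1])/np.hypot(f[0],1))
    y=np.array([np.sin(psi),-np.cos(psi)])
    for r in range(275,300,6):
        k=np.where(m[r,150:360])[0]+150;print(r,k[0],k[-1])
    print("tool axis at z225 px",proj([*s["eef_pos"][:2],225],c))
E
python3 shaft.py
```

```text
psi 98.21254877316849 [514.52732197 -50.38912196 200.3114087 ]
width [28.9 29.  29.1 28.5 28.6 28.7 28.8 28.3 29. ]
axis dx/dy -0.15556802218464566 psi of +y: 98.84251196851146
mean pt [497.99640986  73.46594516] rel tool x,y 124.94629941308045 1.330777721647189
tip row 71.5 [503.27268825  43.14398914 132.        ] face est [487.13218971 146.89602192]
275 152 354
281 159 348
287 180 326
293 179 327
299 181 326
tool axis at z225 px [254.16270566 272.48692461]
```

```bash
python3 -m pendant '[[[0.1,0.0065,0.2,-0.0017,0.6],[0.2,0.0065,0.4,-0.0017,0.6],[0.33,0.0065,0.474,-0.0017,0.6],[0.33,0.0065,0.474,-0.0017,0.6],[0.33,0.0065,0.474,-0.0017,0.6]]]'; python3 - <<'E'
from rig import ctrl
from h import *
s=ctrl.sense();print(s["eef_pos"],s["force"])
c=ctrl.get_calibration("wrist");im,d=ctrl.capture("wrist")
np.savez("w3.npz",d=d,K=c["K"],origin=c["origin"],rotation=c["rotation"]);cv2.imwrite("pics/w3.png",im)
im2,_=ctrl.capture("side");cr=cv2.resize(im2[60:180,150:290],(448,384));cv2.imwrite("pics/w3b.png",cv2.resize(np.hstack([im,cr]),(800,320)))
E
```

```text
time_s: 6.6
eef_pos: [506.7, 15.3, 105.6]
ee_rot: [0.0, 0.653, 0.758, 0.0]
force: [-0.5, 0.4, -1.4]
grip_width: 0.754
grip_force: 68.7
[506.6722916   15.27969671 105.6332612 ] [-0.52627973  0.42118424 -1.44103537]
```

View pics/w3b.png

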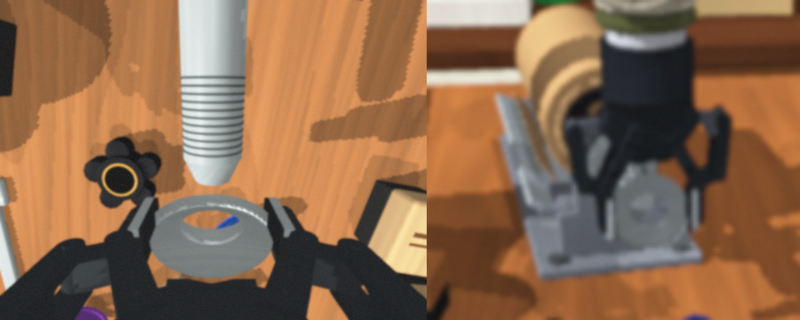

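The shaft is centred ahead of the disc: tip at about (211,185) and disc hole at (212,222) in this scaled picture. The line-up looks right, so I'll do one refined measurement.

```bash
python3 - <<'E'
from shaft import *
s=ctrl.sense();psi=2*np.arctan2(s["ee_rot"][2],s["ee_rot"][1]);print("psi",np.degrees(psi))
c,im,m,f=run("w3.npz","pics/w3.png",s["eef_pos"],psi,range(5,175))
x=np.array([np.cos(psi),np.sin(psi)])
e=np.where(~m[:260,253])[0];print(e[e>150][:3]);r=e[e>150][0]-.5
T=ray(253,r,c,123);print("tip",T,"ahead of tcp",(T[:2]-s["eef_pos"][:2])@x)
for r in (285,295,305):
    k=np.where(m[r,170:335])[0]+170;print(r,k[0],k[-1])
for a in(0,20,40): print(proj([*(s["eef_pos"][:2]+a*x),130],c))
E
```

```text
psi 98.42650062593626
width [28.8 28.9 29.  29.1 28.9 28.6 28.7 28.8 28.9 29.1 29.2 28.9 29.  28.8
 28.9 29.  29.1 29.2 28.9 29.  28.8 28.9 29.  29.1 28.8 28.9 29.  28.8
 28.9 28.6 28.7 28.8 28.9 29.1 28.4 28.9 28.6 28.7 28.8 29.  28.3 29.2
 28.5]
axis dx/dy -0.1470038366158041 psi of +y: 98.36280227329425
mean pt [495.21465044  93.03385084] rel tool x,y 79.1024964452534 -0.1986478197335981
[223 224 225]
tip [502.9403135   36.53614769 123.        ] ahead of tcp 22.082582086595437
285 180 326
295 180 327
305 185 328
[254.80096958 272.74577051]
[254.89550441 233.14089265]
[254.99899999 189.78195793]
```

```bash
python3 -m pendant '[[[0.08,0,0,0,0.6],[0.15,0,0,0,0.6],[0.22,0,0,0,0.6],[0.29,0,0,0,0.6],[0.36,0,0,0,0.6],[0.42,0,0,0,0.6],[0.46,0,0,0,0.6]]]'; python3 -m pendant '[[[0.012,0,0,0,0.6],[0.024,0,0,0,0.6],[0.036,0,0,0,0.6],[0.042,0,0,0,0.6]]]'
```

```text
time_s: 7.4
eef_pos: [492.4, 108.2, 105.5]
ee_rot: [-0.0, 0.653, 0.758, 0.0]
force: [0.4, 0.6, -2.1]
grip_width: 0.755
grip_force: 68.8
time_s: 7.8
eef_pos: [491.4, 115.2, 105.5]
ee_rot: [-0.0, 0.653, 0.757, -0.0]
force: [0.3, 0.7, -1.9]
grip_width: 0.755
grip_force: 68.8
```

```bash
python3 -m pendant '[[[0.01,0,0,0,0.6],[0.02,0,0,0,0.6],[0.025,0,0,0,0.6],[0.03,0,0,0,0.6]]]'; python3 -m pendant '[[[0.007,0,0,0,0.6],[0.012,0,0,0,0.6],[0.012,0,0,0,0.6]]]'
```

```text
time_s: 8.2
eef_pos: [490.5, 121.3, 105.5]
ee_rot: [0.0, 0.653, 0.757, -0.0]
force: [0.7, -0.3, -2.7]
grip_width: 0.756
grip_force: 68.8
time_s: 8.5
eef_pos: [490.1, 123.7, 105.5]
ee_rot: [-0.0, 0.653, 0.757, -0.0]
force: [0.0, 0.4, -2.6]
grip_width: 0.758
grip_force: 68.8
```

```bash
python3 -m pendant '[[[0.005,0,0,0,0.6],[0.01,0,0,0,0.6],[0.01,0,0,0,0.6]]]'; python3 -m pendant '[[[0.005,0,0,0,0.6],[0.01,0,0,0,0.6],[0.01,0,0,0,0.6]]]'
```

```text
time_s: 8.8
eef_pos: [490.1, 124.2, 105.5]
ee_rot: [0.001, 0.653, 0.757, -0.001]
force: [0.6, -10.3, -2.7]
grip_width: 0.754
grip_force: 68.7
time_s: 9.1
eef_pos: [490.1, 124.2, 105.5]
ee_rot: [0.002, 0.653, 0.757, -0.002]
force: [1.4, -23.2, -2.0]
grip_width: 0.752
grip_force: 68.7
```

```bash
python3 -m pendant '[[[-0.008,0,0.006,0,0.6],[-0.01,0,0.012,0,0.6],[-0.01,0,0.012,0,0.6],[-0.01,0,0.012,0,1],[-0.01,0,0.012,0,1],[-0.01,0,0.012,0,1],[-0.01,0,0.012,0,1],[-0.01,0,0.012,0,1],[-0.01,0,0.012,0,1]]]'; python3 -m pendant '[[[-0.1,0,0,0,1],[-0.3,0,0,0,1],[-0.5,0,-0.2,0,1],[-0.6,0,-0.4,0,1],[-0.6,0,-0.4,0,1],[-0.6,0,-0.4,0,1]]]'
python3 - <<'E'
from rig import ctrl
from h import *
s=ctrl.sense();print(s["eef_pos"],s["ee_rot"])
c=ctrl.get_calibration("wrist");im,d=ctrl.capture("wrist")
np.savez("w4.npz",d=d,K=c["K"],origin=c["origin"],rotation=c["rotation"]);cv2.imwrite("pics/w4.png",im)
f=np.array([487.3,147.4]);u=np.array([.1455,-.9894])
print(proj([[*(f+k*u),163] for k in(0,8.6,18.4,27)],c).round())
t,_=ctrl.capture("top");cr=t[195:255,90:180];cv2.imwrite("pics/w4b.png",cv2.resize(np.hstack([cv2.resize(im[:250,120:390],(415,384)),cv2.resize(cr,(576,384))]),(800,310)))
E
```

```text
time_s: 10.0
eef_pos: [489.8, 125.6, 103.1]
ee_rot: [-0.0, 0.653, 0.757, 0.0]
force: [0.2, -0.1, -0.5]
grip_width: 1.001
grip_force: 0.0
time_s: 10.6
eef_pos: [507.7, 6.5, 183.5]
ee_rot: [0.001, 0.653, 0.757, 0.0]
force: [-0.3, 0.4, -0.5]
grip_width: 1.0
grip_force: 0.0
[507.69828319   6.54636809 183.54725643] [6.44634285e-04 6.53400822e-01 7.57011741e-01 4.16897270e-04]
[[255. -50.]
 [255. -28.]
 [255.  -5.]
 [255.  16.]]
```

View pics/w4b.png

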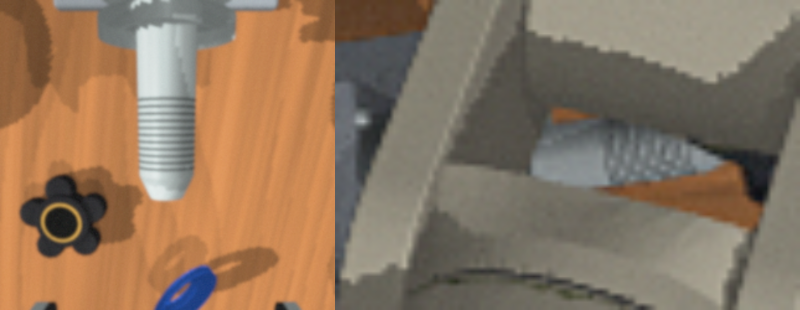

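The first spring hangs at the flange with its hollow rim outward, as wanted. In the left part of the picture it is the disc at the top, around (168,30). Now the second spring, from slot +67.5, with the tool x toward its hollow side.

```bash
python3 -m pendant '[[[-0.2,0.04,-0.08,0.4,1],[-0.4,0.08,-0.08,0.4,1],[-0.6,0.12,-0.08,0.4,1],[-0.8,0.16,-0.08,0.4,1],[-0.9,0.178,-0.08,0.4,1],[-0.9,0.178,-0.08,0.4,1],[-0.9,0.178,-0.08,0.4,1],[-0.9,0.178,-0.08,0.4,1],[-0.9,0.178,-0.08,0.4,1],[-0.9,0.178,-0.08,0.4,1]]]'
python3 - <<'E'
from rig import ctrl
from h import *
s=ctrl.sense();print(s["eef_pos"])
psi=2*np.arctan2(s["ee_rot"][2],s["ee_rot"][1]);print(np.degrees(psi),"spin",(np.degrees(psi)+43.8)/180)
x=np.array([np.cos(psi),np.sin(psi)]);y=np.array([np.sin(psi),-np.cos(psi)])
d=np.array([582.6,-256.9])-s["eef_pos"][:2];print((d@x)/200,(d@y)/200)
E
```

```text
time_s: 11.7
eef_pos: [569.0, -164.9, 197.7]
ee_rot: [-0.001, 0.973, 0.229, -0.001]
force: [-0.1, -0.4, -0.6]
grip_width: 0.998
grip_force: 0.0
[ 568.98740446 -164.89538985  197.66769644]
26.507960872972458 spin 0.3905997826276248
-0.14441080167175854 0.44203992640003376
```

```bash
python3 -m pendant '[[[-0.06,0.2,0,0.39,1],[-0.144,0.442,0.1,0.39,1],[-0.144,0.442,0.2,0.39,1],[-0.144,0.442,0.3,0.39,1],[-0.144,0.442,0.3,0.39,1],[-0.144,0.442,0.3,0.39,1],[-0.144,0.442,0.3,0.39,1],[-0.144,0.442,0.3,0.39,1],[-0.144,0.442,0.3,0.39,1],[-0.144,0.442,0.3,0.39,1]]]'
python3 - <<'E'
from rig import ctrl
from h import *
s=ctrl.sense();print(s["eef_pos"],s["joints"])
c=ctrl.get_calibration("wrist");im,d=ctrl.capture("wrist")
psi=2*np.arctan2(s["ee_rot"][2],s["ee_rot"][1]);print(np.degrees(psi))
x=np.array([np.cos(psi),np.sin(psi)]);t=s["eef_pos"][:2]
print("px of disc faces (z=82) at tool x",[(k,proj([*(t+k*x),82],c).round(0)) for k in(-1,13)])
p=proj([*(t+6*x),70],c).round().astype(int);print(p)
cr=im[p[1]-90:p[1]+60,p[0]-100:p[0]+100];cv2.imwrite("pics/w5.png",cv2.resize(cr,None,fx=3,fy=3,interpolation=cv2.INTER_CUBIC))
E
```

```text
time_s: 12.7
eef_pos: [582.8, -257.4, 138.5]
ee_rot: [-0.0, 0.929, -0.37, -0.001]
force: [0.7, 0.3, -0.4]
grip_width: 0.996
grip_force: 0.0
[ 582.76630013 -257.38184749  138.4999373 ] [-5.99473761e-01  6.36487414e-01  1.24992515e+00 -5.77937570e-06
  1.25621028e+00  1.73036963e+00]
-43.49009047474742
px of disc faces (z=82) at tool x [(-1, array([253., 210.])), (13, array([253., 191.]))]
[253 195]
```

View pics/w5.png

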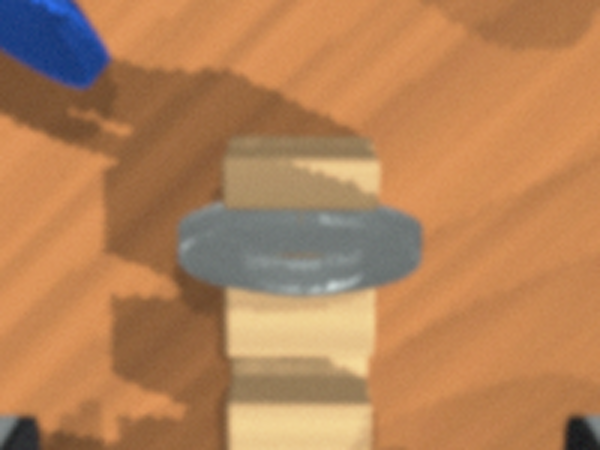

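The crop shows the remaining coned spring centred in the column between the fingers. Its near rim edge is at about wrist row 203, which matches the predicted position. Grasping now.

```bash
python3 -m pendant '[[[0,0,0.2,0,1],[0,0,0.4,0,1],[0,0,0.569,0,1],[0,0,0.569,0,0.6],[0,0,0.569,0,0.6],[0,0,0.569,0,0.6],[0,0,0.569,0,0.6],[0,0,0.569,0,0.6],[0,0,0.569,0,0.6]]]' 60; python3 -m pendant '[[[0,0,-0.2,0,0.6],[0,0,-0.45,0,0.6],[0,0,-0.7,0,0.6],[0,0,-0.88,-0.1,0.6],[0,0,-0.88,-0.2,0.6],[0,0,-0.88,-0.395,0.6],[0,0,-0.88,-0.395,0.6],[0,0,-0.88,-0.395,0.6],[0,0,-0.88,-0.395,0.6],[0,0,-0.88,-0.395,0.6],[0,0,-0.88,-0.395,0.6],[0,0,-0.88,-0.395,0.6]]]'
python3 - <<'E'
from rig import ctrl
from h import *
s=ctrl.sense();print(s["eef_pos"])
psi=2*np.arctan2(s["ee_rot"][2],s["ee_rot"][1]);print(np.degrees(psi),"spin",(np.degrees(psi)-98.4)/180)
x=np.array([np.cos(psi),np.sin(psi)]);y=np.array([np.sin(psi),-np.cos(psi)])
u=np.array([-.146,.989]);T=np.array([490.1,124.2])-174*u;print("target",T)
d=T-s["eef_pos"][:2];print((d@x)/200,(d@y)/200)
E
```

```text
time_s: 13.65
eef_pos: [583.0, -257.9, 26.1]
ee_rot: [0.0, 0.928, -0.372, 0.0]
force: [-2.7, 3.9, 0.4]
grip_width: 0.747
grip_force: 66.7
time_s: 14.85
eef_pos: [583.2, -258.5, 201.9]
ee_rot: [0.001, 0.971, 0.239, 0.001]
force: [0.3, -0.1, -1.9]
grip_width: 0.751
grip_force: 67.2
[ 583.23248    -258.45609656  201.94773729]
27.624131973061342 spin -0.39319926681632594
target [515.504 -47.886]
0.18813439059173054 -1.0898524052545955
```

```bash
python3 -m pendant '[[[0.04,-0.2,0,-0.1,0.6],[0.08,-0.4,0,-0.2,0.6],[0.12,-0.6,0,-0.3,0.6],[0.16,-0.8,0,-0.393,0.6],[0.188,-1,0,-0.393,0.6],[0.188,-1,0,-0.393,0.6],[0.188,-1,0,-0.393,0.6],[0.188,-1,0,-0.393,0.6],[0.188,-1,0,-0.393,0.6],[0.188,-1,0,-0.393,0.6],[0.188,-1,0,-0.393,0.6]]]'
python3 - <<'E'
from rig import ctrl
from h import *
s=ctrl.sense();print(s["eef_pos"])
psi=2*np.arctan2(s["ee_rot"][2],s["ee_rot"][1]);print(np.degrees(psi),"spin",(np.degrees(psi)-98.4)/180)
x=np.array([np.cos(psi),np.sin(psi)]);y=np.array([np.sin(psi),-np.cos(psi)])
u=np.array([-.146,.989]);T=np.array([490.1,124.2])-110*u
d=T-s["eef_pos"][:2];print((d@x)/200,(d@y)/200,(s["eef_pos"][2]-106.2)/200)
E
```

```text
time_s: 15.95
eef_pos: [524.6, -63.2, 201.7]
ee_rot: [0.001, 0.656, 0.755, 0.0]
force: [0.1, -1.4, -1.1]
grip_width: 0.751
grip_force: 67.2
[524.60262048 -63.22253725 201.69930238]
98.0242457800965 spin -0.002087523443908326
0.40218548856584235 -0.03642783153491782 0.4774965119029702
```

```bash
python3 -m pendant '[[[0.1,-0.036,0.2,-0.002,0.6],[0.22,-0.036,0.4,-0.002,0.6],[0.36,-0.036,0.477,-0.002,0.6],[0.4,-0.036,0.477,-0.002,0.6],[0.4,-0.036,0.477,-0.002,0.6],[0.4,-0.036,0.477,-0.002,0.6]]]'
python3 - <<'E'
from shaft import *
s=ctrl.sense();print(s["eef_pos"],s["force"])
c=ctrl.get_calibration("wrist");im,d=ctrl.capture("wrist")
np.savez("w6.npz",d=d,K=c["K"],origin=c["origin"],rotation=c["rotation"]);cv2.imwrite("pics/w6.png",im)
psi=2*np.arctan2(s["ee_rot"][2],s["ee_rot"][1]);print("psi",np.degrees(psi))
run("w6.npz","pics/w6.png",s["eef_pos"],psi,range(60,175))
cv2.imwrite("pics/w6b.png",cv2.resize(im[:,130:380],(500,600*384//384-0)) [:600])
E
```

```text
time_s: 16.55
eef_pos: [506.9, 14.4, 107.1]
ee_rot: [0.001, 0.653, 0.757, 0.001]
force: [-0.3, -0.5, -1.5]
grip_width: 0.748
grip_force: 67.2
[506.89757702  14.35568043 107.09347843] [-0.30065131 -0.53988244 -1.47143215]
psi 98.43321688586592
width [28.8 28.9 29.  28.8 28.9 29.  29.1 29.2 28.9 28.7 28.8 28.9 29.  29.1
 28.8 28.5 28.7 28.8 28.9 29.  29.1 28.4 28.5 28.7 28.8 28.9 29.  28.7
 28.8]
axis dx/dy -0.14576913097720554 psi of +y: 98.29354301612653
mean pt [496.65974694  82.53838366] rel tool x,y 68.94692072854589 -0.12769472741244386
```

View pics/w6b.png

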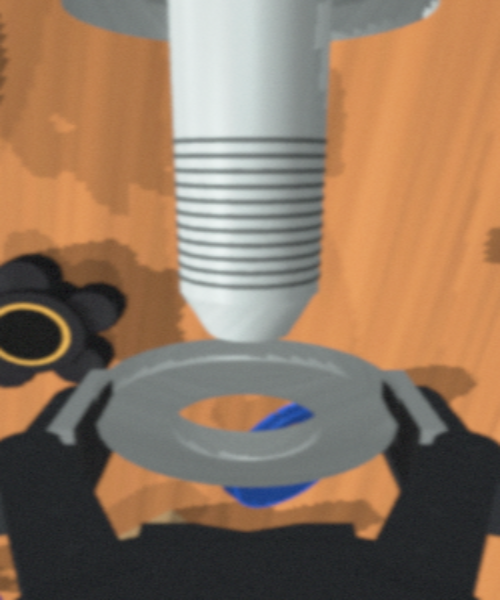

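The shaft (axis at about column 250) is centred on the spring hole (248,410), with the hollow side leading and the pads behind the leading rim edge. Inserting.

```bash
python3 -m pendant '[[[0.08,0,0.003,0,0.6],[0.15,0,0.003,0,0.6],[0.22,0,0.003,0,0.6],[0.29,0,0.003,0,0.6],[0.35,0,0.003,0,0.6],[0.4,0,0.003,0,0.6],[0.42,0,0.003,0,0.6]]]'; python3 -m pendant '[[[0.01,0,0,0,0.6],[0.02,0,0,0,0.6],[0.03,0,0,0,0.6],[0.04,0,0,0,0.6],[0.04,0,0,0,0.6]]]'
```

```text
time_s: 17.3
eef_pos: [493.3, 99.3, 105.3]
ee_rot: [-0.0, 0.653, 0.758, 0.0]
force: [-0.3, -0.7, -0.8]
grip_width: 0.75
grip_force: 67.2
time_s: 17.8
eef_pos: [492.3, 106.0, 105.3]
ee_rot: [0.0, 0.653, 0.757, -0.0]
force: [0.2, -0.9, -1.3]
grip_width: 0.75
grip_force: 67.3
```

```bash
python3 -m pendant '[[[0.005,0,0,0,0.6],[0.01,0,0,0,0.6],[0.01,0,0,0,0.6]]]'; python3 -m pendant '[[[0.005,0,0,0,0.6],[0.01,0,0,0,0.6],[0.01,0,0,0,0.6]]]';python3 -m pendant '[[[0.005,0,0,0,0.6],[0.01,0,0,0,0.6],[0.01,0,0,0,0.6]]]'
```

```text
time_s: 18.1
eef_pos: [492.4, 106.3, 105.4]
ee_rot: [0.001, 0.653, 0.758, -0.001]
force: [-0.4, -12.4, -1.4]
grip_width: 0.753
grip_force: 67.8
time_s: 18.4
eef_pos: [492.4, 106.4, 105.4]
ee_rot: [0.003, 0.653, 0.758, -0.003]
force: [-0.0, -25.4, -1.2]
grip_width: 0.751
grip_force: 68.2
time_s: 18.7
eef_pos: [492.4, 106.5, 105.5]
ee_rot: [0.004, 0.652, 0.758, -0.004]
force: [0.5, -38.7, -1.3]
grip_width: 0.751
grip_force: 68.7
```

```bash
python3 -m pendant '[[[-0.012,0,0.006,0,0.6],[-0.024,0,0.012,0,0.6],[-0.024,0,0.012,0,0.6],[-0.024,0,0.012,0,1],[-0.024,0,0.012,0,1],[-0.024,0,0.012,0,1],[-0.024,0,0.012,0,1],[-0.024,0,0.012,0,1],[-0.024,0,0.012,0,1]]]'; python3 -m pendant '[[[-0.1,0,0,0,1],[-0.3,0,0,0,1],[-0.4,0,-0.2,0,1],[-0.4,0,-0.4,0,1],[-0.4,0,-0.4,0,1]]]'
python3 - <<'E'
from rig import ctrl
from h import *
s=ctrl.sense();print(s["eef_pos"],s["ee_rot"])
c=ctrl.get_calibration("wrist");im,d=ctrl.capture("wrist")
np.savez("w7.npz",d=d,K=c["K"],origin=c["origin"],rotation=c["rotation"]);cv2.imwrite("pics/w7.png",im)
f=np.array([487.0,148.2]);u=np.array([.1455,-.9894])
print([(k,proj([*(f+k*u),160.5],c).round()) for k in(0,8.6,18.4,27,35.6)], proj([*(f+40.5*u),147.5],c).round())
cv2.imwrite("pics/w7b.png",cv2.resize(im[:150,150:360],None,fx=3.8,fy=3.8,interpolation=cv2.INTER_CUBIC))
E
```

```text
time_s: 19.6
eef_pos: [492.1, 107.5, 102.9]
ee_rot: [-0.0, 0.653, 0.757, 0.0]
force: [-0.5, 0.1, 0.4]
grip_width: 0.997
grip_force: 0.0
time_s: 20.1
eef_pos: [506.1, 27.4, 187.7]
ee_rot: [0.004, 0.653, 0.757, 0.002]
force: [-0.2, 0.2, -1.6]
grip_width: 1.001
grip_force: 0.0
[506.11915958  27.3888494  187.70304981] [0.00389159 0.65340741 0.75699269 0.00238124]
[(0, array([251.,   3.])), (8.6, array([251.,  22.])), (18.4, array([251.,  43.])), (27, array([251.,  61.])), (35.6, array([251.,  79.]))] [251.  89.]
```

View pics/w7b.png

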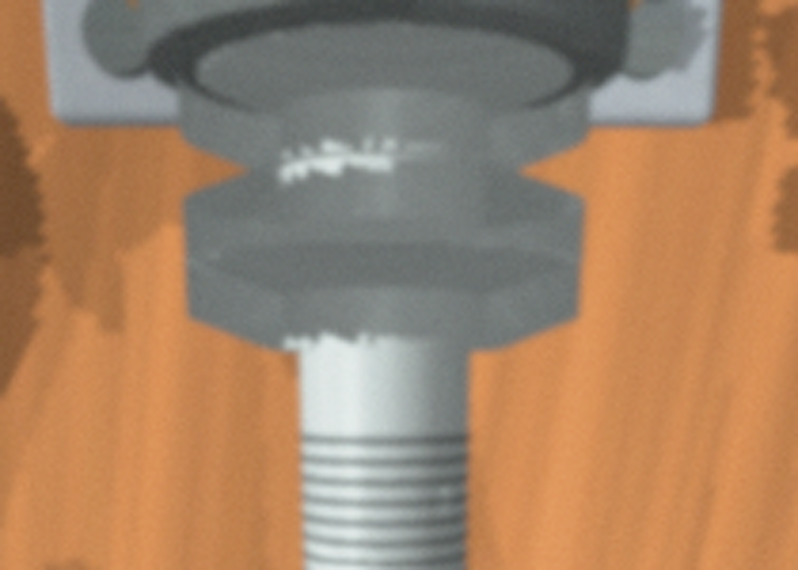

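The picture shows three springs in series: flange, then crown to crown at about row 165, then rim to rim at about row 258. The outer crown ends at about row 345 of the enlarged crop (wrist row 91, predicted 89), with no visible gaps. Handing in.

```bash
python3 -c "
from rig import ctrl
print(ctrl.finish_job())"
```

```text
the job is handed in; nothing more can be done
None
```

I slid both rack springs on to the shaft, cones alternating, and the last wrist picture shows all three snug and hanging free; I handed the job in at about 20 s, and no verdict came back.

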